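Collect stripped engine parts in the steel pan

TASK

Collect the stripped engine parts in the steel pan: first the connecting rod and the sprocket, in either order, each lying flat on the pan's bottom (sprocket hub up), and last the piston, standing upright with its crown up, on the bottom and not touching the other two. Set each part down rather than dropping it, and leave the pan and everything else on the bench where they are.

Things in the scene. Friction and masses are not known exactly. Their poses are not given: they have to be found in the camera images.
- pan_floor (a point): Open rectangular stainless steel parts pan, loose on the bench, 0.9 kg, outside 280 (its x) by 210 (its y) by 50 mm high, vertical walls and bottom 4 mm thick (inside 272 by 202 mm), with a purely visual narrow rim (outside 296 by 226 mm). This point is the centre of the inner bottom, 4 mm above the bench; z up. It starts empty.
- rod_mid (a point): Dark steel connecting rod lying flat, 142 mm long (its x), 18 mm thick, about 0.35 kg. Big-end ring 52 mm across centred at x = -45 mm, small-end ring 28 mm across at x = +57 mm, straight shank 16 mm wide (y) and thick from x = -19 to +43 mm. The point is at mid-length on the shank, 9 mm above its underside; the centre of mass is within 2 mm of it. z up.
- sprocket_mid (a point): Bright steel timing sprocket lying flat, hub up: toothed disc 86 mm across and 8 mm thick, with a plain round hub 32 mm in diameter rising from its middle to 32 mm above its underside; about 0.35 kg. The point is on the hub's axis, 16 mm above its underside. z is the axis, hub side up.
- piston_mid (a point): Aluminium engine piston standing upright, crown (flat closed end with two dark round valve marks and ring grooves just below) up: plain cylinder 56 mm in diameter and 60 mm high, about 0.2 kg. The point is on its axis half-way up, 30 mm above its underside. z is the axis, towards the crown.
- wrench: Bystander: steel wrench, 170 mm long, lying on the bench beyond the parts. Origin in the middle of its underside.
- driver: Bystander: screwdriver, 190 mm long, lying on the bench to the right of the parts. Origin in the middle of its underside.
- carton: Bystander: red carton with a white band, 90 by 160 by 60 mm high, on the bench beyond the pan. Origin at the centre of its underside.
- spray: Bystander: blue can with a yellow label, 70 mm in diameter, 90 mm high, standing on the bench beyond the parts, to the right. Origin at the centre of its underside.
There are look-alikes about, which are no part of the job. There is more than one size of the part that bears sprocket_mid; the job needs the largest. What is shaped like the part that bears piston_mid but pink is not meant.

How it is judged:
By the outcome, as a careful person would: the job done as asked, in the order asked, and still so for the second after the job is handed in, with the robot touching nothing.
It also fails if it takes over 67 s, if anything falls off the work surface, if the arm or the gripper's body presses on something with over 40 N, if the wrist force passes 120 N, or if a joint passes its speed limit or range.

ROBOT

A 6-joint arm with a two-finger parallel gripper is mounted at the origin on the work surface. World frame = base frame: x ahead of the robot, y to its left, z up, the work surface at z = 0. Lengths are in m, angles in rad, forces in N, time in s.
With the tool pointing down it reaches from about 0.3 to 0.775 m from the base axis. Payload 14.6 kg.
Tool frame: the origin (TCP) lies at the very end of the fingers, on their centre line; the grasp point (between the pads) lies 19 mm behind it; z points along the fingers, y is the line along which they close (so a half turn about z gives the same grasp; the last joint's range is limited). The gripper opens to 94 mm and grips with 3 to 60 N. Pads are 16 mm wide; open, the fingers measure 119 mm over their backs; the gripper's body (75 mm by 177 mm) begins 78 mm behind the grasp point.
Start: joints at [-1.216, 0.3, 1.521, -0, 1.321, -0.067], TCP at [0.225, -0.502, 0.205] pointing down, gripper open.
Joint ranges: [-3.03, 3.03], [-0.79, 2.21], [0.23, 2.52], [-1.04, 4.18], [0, 3.07], [-2.55, 2.55]. Speed limits (rad/s): [2.22, 2.22, 2.57, 3.14, 3.14, 3.14].

INTERFACE

Orientations are given as [roll, pitch, yaw] about the fixed x, y, z axes, in that order (R = Rz(yaw) Ry(pitch) Rx(roll)).
In Python, from station import ctrl gives the robot as it stands.
- The arm moves only by the tool move_arm, never from a script. Its argument "targets" is a list of rows, each a list of 6 numbers: the shift along the tool's x, y, z in units of 1000 mm (1.0 is 1000 mm), then the turn, a rotation vector about the tool's x, y, z in units of 30 degrees (1.0 is 30 degrees). In form: [[tx, ty, tz, ax, ay, az], ...]. A call has exactly 5 rows; each row is the pose to reach, as a shift and turn from the pose commanded when the call began, along the tool's axes at that moment; what a row does not reach only later rows make up. A row lasts 1/12 s, in which the tool goes at most 41.7 mm and 7.16 degrees, less where a joint would pass 70% of its speed; a pose out of reach is approached as far as the arm can. A call with a number of a shift or a turn outside -1 to 1 is refused whole. A call with a gripper value outside its range is refused whole. "fingers" is the opening, from -1 (shut) to 1 (fully open), set as the call begins (left out, the last holds). The fingers move at their own pace and stop on an object; "grip_force" is the grip in N (left out, the last holds). Time passes only in rows, so rows that repeat a pose let the fingers close, or fill a call up. It gives the time, the measured TCP pose, the force and the opening at its end, in the units of the state.
- ctrl.get_obs(): the state, without advancing time (a new reading comes with each control period).
- ctrl.camera(name): name is "scene" or "top" or "wrist"; returns the picture (400x640x3 uint8, red, green, blue); there is no depth.
- ctrl.camera_info(name): a dict with "fx", "fy", "cx", "cy" (pixels), "rvec" (rotation vector, rad) and "tvec" (3), from world to camera coordinates, as OpenCV has them. Camera axes: x right, y down, z forward; pixel columns grow to the right and rows downward; lengths in m; the calibration is good to about 2 mm. The wrist camera is an equidistant fisheye: a pixel r from the principal point sees the ray r / f radians off the axis. A picture is of the moment at which its call begins: read the wrist's pose just before it. camera_info takes no time and is no camera call; for the wrist camera it gives the pose at the moment of the call.
- ctrl.hand_in(): hands the job in, once; it reports no verdict.
The state is a dict: "time_s": time; "qpos": joint angles; "joint_vel": joint speeds; "tau": joint torques, N m; "ee_pos": TCP position; "eef_rot": TCP orientation; "force": force on the tool from outside, world axes, zero at the start; "moment": the same for the moment, N m; "grip_width": finger opening in m.
Only numpy, scipy, OpenCV 4.12 (cv2) and the standard library are available. Lean on these libraries where they do the work, as an engineer would, in place of code of your own. Each camera call takes 0.05 s, during which the arm holds its last target. There are 200 camera calls.

## Working session

There is one attempt and no reset: what is moved stays moved. The work goes in short steps, Python scripts to look and compute and a tool call to move; the robot and the scene stay as the last step left them, time stands still between calls to the robot, and variables do not carry over. Pictures are saved under pics/ and viewed, on a budget of 10 in all, crops included, one or two more only if the job needs it, and the job is handed in when it is done.

Besides the shell and the picture viewer there is one more tool, called after ">>>" in YAML: its name, and indented under it one key for each argument. move_arm: Moves the arm, as the interface text tells. Shifts and turns lie within -1 to 1; 1 stands for 1000 mm of shift or 30 degrees of turn. Its arguments: {"type":"object","properties":{"targets":{"type":"array"},"fingers":{"type":"number"},"grip_force":{"type":"number"}},"required":["targets"]}

```bash
ls; mkdir -p pics
python3 - <<'E'
from station import ctrl
import cv2
print(ctrl.get_obs())
for n in("scene","top","wrist"):
    print(n,ctrl.camera_info(n))
    cv2.imwrite(f"pics/{n}0.png",ctrl.camera(n)[:,:,::-1])
E
```

```text
pics
{'time_s': 0.0, 'qpos': array([-1.21560374e+00,  3.00454445e-01,  1.52159672e+00, -4.69827359e-06,
        1.32070907e+00, -6.65682038e-02]), 'joint_vel': array([ 0.0023136 , -0.00096719, -0.0001545 , -0.00209099, -0.00048476,
       -0.0014177 ]), 'tau': array([-1.38529034e-03, -5.31809950e+01, -3.52738059e+01,  7.07951188e-02,
        2.44329509e-02, -9.33940737e-05]), 'ee_pos': array([ 0.22506951, -0.5015422 ,  0.20488886]), 'eef_rot': array([-3.14042736e+00, -7.31251387e-05,  4.21761912e-01]), 'force': array([ 0.64245075,  0.2808725 , -0.57627553]), 'moment': array([ 0.01503463,  0.06527698, -0.02056961]), 'grip_width': 0.09398796051646457}
scene {'fx': 416.89891696643906, 'fy': 416.89891696643906, 'cx': 318.1806859499275, 'cy': 205.0113786498998, 'rvec': array([ 1.29549541,  2.42665698, -0.74780148]), 'tvec': array([ 0.41059143, -0.29590058,  1.28946983])}
top {'fx': 509.8180283936891, 'fy': 509.8180283936891, 'cx': 314.51879709168776, 'cy': 198.10521152287177, 'rvec': array([ 2.16855536, -2.13642918,  0.11342875]), 'tvec': array([-0.12712359,  0.58863018,  1.20268376])}
wrist {'fx': 309.70691628693146, 'fy': 309.70691628693146, 'cx': 319.3332879320469, 'cy': 203.78873506839102, 'rvec': array([-2.44355645,  1.58204845,  0.21670878]), 'tvec': array([-0.54798827, -0.0282305 ,  0.39168866])}
```

View pics/top0.png

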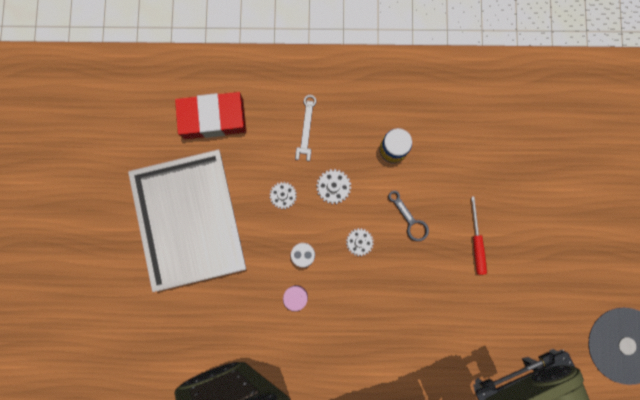

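View pics/scene0.png

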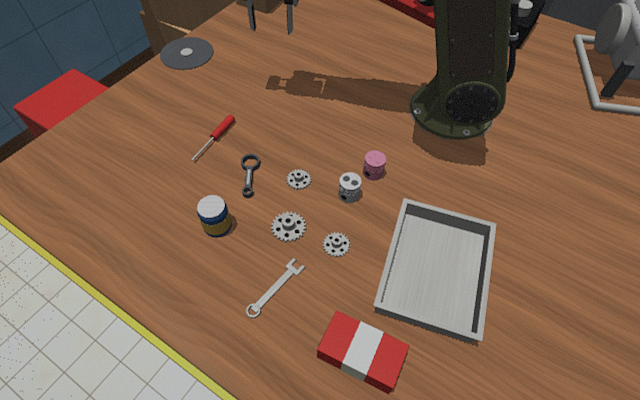

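Candidates in the top view:
- **Sprockets:** (333,186) is the large one. (283,195) and (360,242) are smaller.
- **Pistons:** (303,255) is grey with two valve marks. (295,298) is pink, so not meant.
- **Rod:** (409,216) is the only one. The wrench at (306,127) is a bystander.
- **Pan:** centre near (187,221).

I'll check these in a close crop and measure.

```bash
cat > h.py <<'E'
from station import ctrl
import cv2, numpy as np
from scipy.spatial.transform import Rotation as Ro
def ray(info,p,fish=False):
    R=Ro.from_rotvec(info["rvec"]).as_matrix(); C=-R.T@info["tvec"]
    x=(p[0]-info["cx"])/info["fx"]; y=(p[1]-info["cy"])/info["fy"]
    if fish:
        r=np.hypot(x,y); s=np.sinc(r/np.pi); d=np.array([x*s,y*s,np.cos(r)])
    else: d=np.array([x,y,1])
    return C,R.T@d
def w(info,p,z,fish=False):
    C,d=ray(info,p,fish); return (C+d*(z-C[2])/d[2]).round(4)
def proj(info,P):   # fisheye
    c=Ro.from_rotvec(info["rvec"]).apply(P)+info["tvec"]; r=np.hypot(c[0],c[1]); t=np.arctan2(r,c[2])
    return np.array([info["cx"]+info["fx"]*t*c[0]/r, info["cy"]+info["fy"]*t*c[1]/r])
def go(pos,yaw=None):
    o=ctrl.get_obs(); R=Ro.from_euler("xyz",o["eef_rot"])
    y=o["eef_rot"][2]
    t=R
    if yaw is not None:
        k=(yaw-y+np.pi/2)%np.pi-np.pi/2
        t=Ro.from_euler("xyz",[np.pi,0,y+k])
    print("at",o["ee_pos"].round(4),"yaw",round(y,3),"q6",o["qpos"][5].round(2),"w",round(o["grip_width"],4),"t",o["time_s"],
     "shift",R.inv().apply(np.array(pos)-o["ee_pos"]).round(4),"turn",np.degrees((R.inv()*t).as_rotvec()).round(2)/30)
E
python3 - <<'E'
from h import *
a=cv2.imread("pics/top0.png"); cv2.imwrite("pics/c0.png",cv2.resize(a[145:325,230:470],None,fx=3.3,fy=3.3,interpolation=cv2.INTER_CUBIC))
i=ctrl.camera_info("top")
for n,p,z in [("sprocket",(333,186),.02),("rod big",(417.5,231),.009),("rod small",(393.5,197),.009),("piston",(303,255),.06),
 ("pan",(129,171),.05),("pan",(219,151),.05),("pan",(245,270),.05),("pan",(154,291),.05)]: print(n,w(i,p,z))
E
```

```text
sprocket [ 0.6229 -0.1631  0.02  ]
rod big [ 0.5159 -0.3716  0.009 ]
rod small [ 0.599  -0.3132  0.009 ]
piston [ 0.4526 -0.0938  0.06  ]
pan [0.6484 0.3322 0.05  ]
pan [0.7006 0.1153 0.05  ]
pan [0.4154 0.0428 0.05  ]
pan [0.363  0.2559 0.05  ]
```

View pics/c0.png

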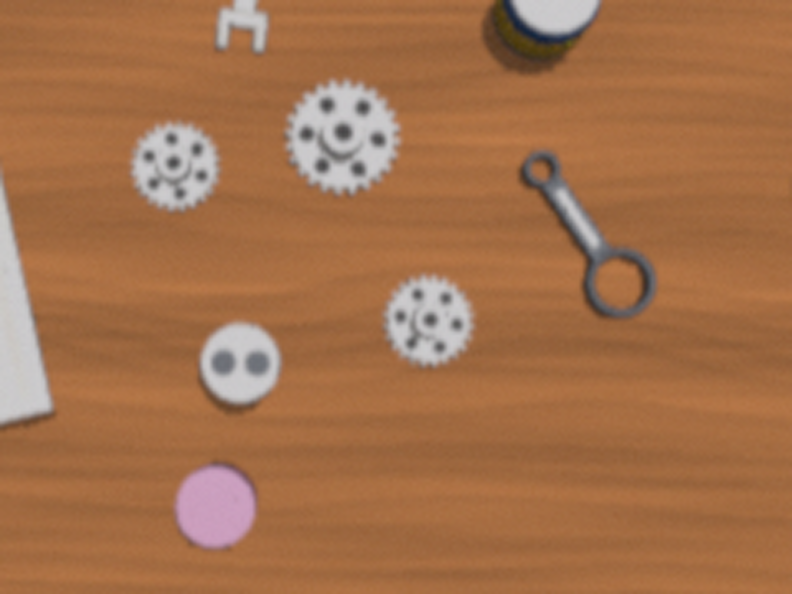

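The large sprocket is confirmed at (333.9,186.2), clearly bigger than the other two. The grey piston with valve marks and the rod are also confirmed. First I go above the rod.

```bash
python3 -c "
from h import *
go([.5527,-.3457,.13],.6125)"
```

```text
at [ 0.2251 -0.5016  0.205 ] yaw 0.422 q6 -0.07 w 0.0943 t 0.15 shift [ 0.3627 -0.0081  0.0751] turn [-1.66666667e-03 -3.33333333e-04 -3.64333333e-01]
```

>>> move_arm:
  targets:
    - [0.04,0,0.005,0,0,-0.07]
    - [0.08,0,0.01,0,0,-0.14]
    - [0.12,0,0.015,0,0,-0.21]
    - [0.16,0,0.02,0,0,-0.28]
    - [0.19,0,0.025,0,0,-0.364]
  fingers: -0.15

```text
time_s: 0.57
ee_pos: [0.4008, -0.4223, 0.18]
eef_rot: [-3.141, -0.0, 0.615]
force: [0.2, -1.1, -0.4]
grip_width: 0.0636
```

```bash
python3 -c "
from h import *
go([.5527,-.3457,.13],.6125)"
```

```text
at [ 0.4008 -0.4223  0.18  ] yaw 0.615 q6 0.08 w 0.0636 t 0.5667 shift [0.1683 0.0251 0.05  ] turn [-0.00066667 -0.00066667  0.00466667]
```

>>> move_arm:
  targets:
    - [0.039,0.006,0.012,0,0,0]
    - [0.078,0.012,0.024,0,0,0]
    - [0.117,0.018,0.036,0,0,0]
    - [0.15,0.022,0.045,0,0,0]
    - [0.168,0.025,0.05,0,0,0]

```text
time_s: 0.98
ee_pos: [0.5526, -0.3452, 0.1285]
eef_rot: [-3.139, 0.0, 0.615]
force: [-0.1, -0.4, -0.2]
grip_width: 0.0401
```

Run:
```python
from h import *
i=ctrl.camera_info("wrist"); a=ctrl.camera("wrist"); cv2.imwrite("pics/w1.png",a[:,:,::-1])
go([.5527,-.3457,.13],.6125)
for P in ([.5527,-.3457,.009],[.5159,-.3716,.009],[.599,-.3132,.009],[.6229,-.1631,.02]): print(P,proj(i,P).round(1))
np.save("w1.npy",np.r_[i["rvec"],i["tvec"]])
```

```text
at [ 0.5538 -0.3443  0.1278] yaw 0.616 q6 0.34 w 0.04 t 1.0333 shift [-0.0017  0.0005 -0.0022] turn [-0.00533333  0.00033333  0.00666667]
[0.5527, -0.3457, 0.009] [321.6 198.7]
[0.5159, -0.3716, 0.009] [321.5 240.8]
[0.599, -0.3132, 0.009] [321.8 141.6]
[0.6229, -0.1631, 0.02] [208.1  37.8]
```

View pics/w1.png

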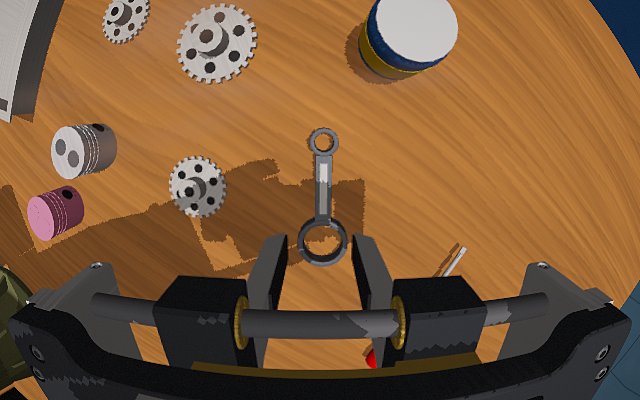

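The wrist view agrees with the top-camera estimate to within about 1 px: big ring at (322,242), small ring at (323,142). I'll descend and grip the rod.

>>> move_arm:
  targets:
    - [-0.001,0,0.035,0,0,0]
    - [-0.001,0,0.07,0,0,0]
    - [-0.001,0,0.1,0,0,0]
    - [-0.001,0,0.115,0,0,0]
    - [-0.001,0,0.122,0,0,0]

```text
time_s: 1.45
ee_pos: [0.548, -0.3479, 0.0053]
eef_rot: [-3.137, 0.002, 0.612]
force: [0.1, 0.6, 0.2]
grip_width: 0.0402
```

>>> move_arm:
  targets:
    - [0,0,0,0,0,0]
    - [0,0,0,0,0,0]
    - [0,0,0,0,0,0]
    - [0,0,0,0,0,0]
    - [0,0,0,0,0,0]
  fingers: -1
  grip_force: 40

```text
time_s: 1.87
ee_pos: [0.5502, -0.3491, 0.0101]
eef_rot: [3.139, -0.001, 0.612]
force: [0.5, -1.2, 6.8]
grip_width: 0.0154
```

```bash
python3 -c "
from h import *
go([.5527,-.3457,.13],.6125)"
```

```text
at [ 0.5502 -0.3491  0.0101] yaw 0.612 q6 0.34 w 0.0154 t 1.8667 shift [ 0.0041 -0.001  -0.1199] turn [ 0.00533333 -0.00166667 -0.00033333]
```

>>> move_arm:
  targets:
    - [0,0,-0.01,0,0,0]
    - [0,0,-0.03,0,0,0]
    - [0,0,-0.06,0,0,0]
    - [0,0,-0.09,0,0,0]
    - [0,0,-0.12,0,0,0]

```text
time_s: 2.28
ee_pos: [0.5491, -0.3481, 0.1302]
eef_rot: [-3.141, 0.0, 0.612]
force: [-0.1, -0.1, -3.5]
grip_width: 0.0154
```

```bash
python3 -c "
from h import *
cv2.imwrite('pics/w2.png',ctrl.camera('wrist')[:,:,::-1])
print(ctrl.get_obs()['force'])
go([.546,.1304,.13],.247)"
```

```text
[ 1.05681192 -0.3059877   2.57966872]
at [ 0.551  -0.3494  0.1372] yaw 0.613 q6 0.34 w 0.0157 t 2.3333 shift [ 0.2717 -0.3956  0.005 ] turn [ 0.01333333 -0.00766667  0.698     ]
```

View pics/w2.png

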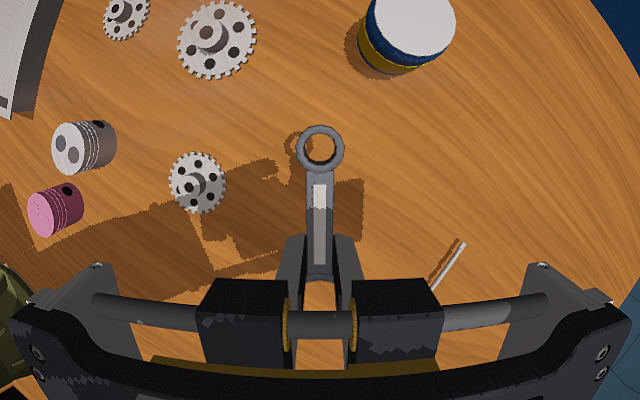

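The rod is held square in the fingers, small ring at (320,148). Next I carry it over the pan.

>>> move_arm:
  targets:
    - [0.01,-0.015,0,0,0,0]
    - [0.03,-0.044,0,0,0,0]
    - [0.05,-0.073,0,0,0,0]
    - [0.07,-0.102,0,0,0,0]
    - [0.09,-0.131,0,0,0,0]

```text
time_s: 2.75
ee_pos: [0.5472, -0.1879, 0.1287]
eef_rot: [-3.141, 0.0, 0.612]
force: [0.8, 0.5, -3.4]
grip_width: 0.0154
```

>>> move_arm:
  targets:
    - [0.02,-0.029,0,0,0,0]
    - [0.04,-0.058,0,0,0,0]
    - [0.06,-0.087,0,0,0,0]
    - [0.08,-0.116,0,0,0,0]
    - [0.1,-0.145,0,0,0,0]

```text
time_s: 3.17
ee_pos: [0.5458, -0.0117, 0.1289]
eef_rot: [-3.141, 0.0, 0.612]
force: [0.8, 0.3, -3.3]
grip_width: 0.0152
```

>>> move_arm:
  targets:
    - [0.02,-0.029,0,0,0,0.14]
    - [0.04,-0.058,0,0,0,0.3]
    - [0.06,-0.088,0,0,0,0.46]
    - [0.075,-0.11,0,0,0,0.6]
    - [0.081,-0.12,0,0,0,0.7]

```text
time_s: 3.58
ee_pos: [0.543, 0.1346, 0.1288]
eef_rot: [-3.141, 0.0, 0.244]
force: [0.2, 0.2, -4.2]
grip_width: 0.0155
```

>>> move_arm:
  targets:
    - [0,0,0,0,0,0]
    - [0,0,0,0,0,0]
    - [0,0,0,0,0,0]
    - [0,0,0,0,0,0]
    - [0,0,0,0,0,0]

```text
time_s: 4.0
ee_pos: [0.5437, 0.1304, 0.1285]
eef_rot: [3.142, 0.0, 0.245]
force: [0.3, 0.6, -2.8]
grip_width: 0.0153
```

```bash
python3 -c "
from h import *
i=ctrl.camera_info('wrist');cv2.imwrite('pics/w3.png',ctrl.camera('wrist')[:,:,::-1])
print(ctrl.get_obs()['force'])
c=np.array([.5319,.1866]);u=np.array([np.cos(.247),np.sin(.247)]);v=np.array([-u[1],u[0]])
for a,b in((1,1),(1,-1),(-1,1),(-1,-1)): print(a,b,proj(i,[*(c+a*.148*u+b*.113*v),.05]).round(1))
go([.546,.1304,.08],.247)"
```

```text
[-0.2282587  -0.61720272 -3.31606983]
1 1 [136.3  53.2]
1 -1 [387.  36.]
-1 1 [172.  331.1]
-1 -1 [372.7 339.8]
at [0.5437 0.1305 0.1285] yaw 0.245 q6 1.5 w 0.0153 t 4.05 shift [0.0022 0.0007 0.0485] turn [ 0.          0.         -0.00333333]
```

View pics/w3.png

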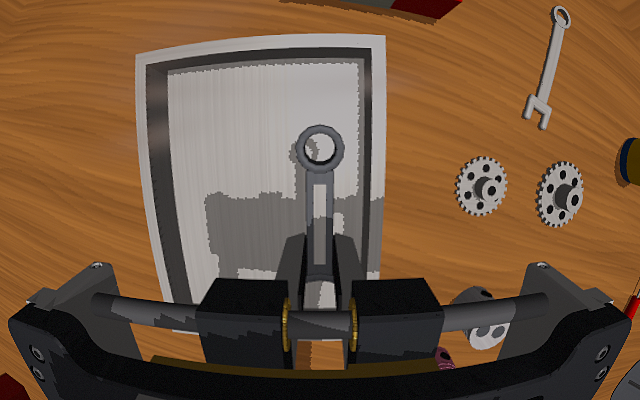

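The pan rim corners appear at (136,52) and (386,36), matching the predicted pixels. Lowering.

>>> move_arm:
  targets:
    - [0.002,0,0.025,0,0,0]
    - [0.002,0,0.05,0,0,0]
    - [0.002,0,0.075,0,0,0]
    - [0.002,0,0.095,0,0,0]
    - [0.002,0,0.105,0,0,0]

```text
time_s: 4.47
ee_pos: [0.5445, 0.1311, 0.021]
eef_rot: [-3.141, 0.003, 0.246]
force: [-0.8, 0.2, -4.4]
grip_width: 0.0154
```

>>> move_arm:
  targets:
    - [0,0,0.001,0,0,0]
    - [0,0,0.003,0,0,0]
    - [0,0,0.005,0,0,0]
    - [0,0,0.007,0,0,0]
    - [0,0,0.008,0,0,0]

```text
time_s: 4.88
ee_pos: [0.546, 0.1319, 0.0161]
eef_rot: [3.142, -0.001, 0.246]
force: [0.0, 0.2, -4.1]
grip_width: 0.0154
```

>>> move_arm:
  targets:
    - [0,0,0,0,0,0]
    - [0,0,0,0,0,0]
    - [0,0,0,0,0,0]
    - [0,0,0,0,0,0]
    - [0,0,0,0,0,0]

```text
time_s: 5.3
ee_pos: [0.5456, 0.1319, 0.0155]
eef_rot: [-3.142, -0.0, 0.246]
force: [0.2, -0.8, -3.2]
grip_width: 0.0152
```

Not touching yet (still about −3.5 N of weight). Creeping down.

>>> move_arm:
  targets:
    - [0,0,0.001,0,0,0]
    - [0,0,0.002,0,0,0]
    - [0,0,0.002,0,0,0]
    - [0,0,0.002,0,0,0]
    - [0,0,0.002,0,0,0]

```text
time_s: 5.72
ee_pos: [0.5457, 0.1319, 0.0141]
eef_rot: [-3.142, -0.0, 0.246]
force: [-3.7, -0.2, 5.3]
grip_width: 0.0154
```

>>> move_arm:
  targets:
    - [0,0,0.001,0,0,0]
    - [0,0,0.002,0,0,0]
    - [0,0,0.002,0,0,0]
    - [0,0,0.002,0,0,0]
    - [0,0,0.002,0,0,0]

```text
time_s: 6.13
ee_pos: [0.5458, 0.1319, 0.0139]
eef_rot: [3.141, -0.001, 0.246]
force: [-15.5, -3.5, 30.2]
grip_width: 0.0155
```

>>> move_arm:
  targets:
    - [0,0,-0.001,0,0,0]
    - [0,0,-0.002,0,0,0]
    - [0,0,-0.002,0,0,0]
    - [0,0,-0.002,0,0,0]
    - [0,0,-0.002,0,0,0]

```text
time_s: 6.55
ee_pos: [0.5458, 0.1319, 0.014]
eef_rot: [-3.142, -0.0, 0.246]
force: [-5.3, -0.7, 9.3]
grip_width: 0.0151
```

>>> move_arm:
  targets:
    - [0,0,0,0,0,0]
    - [0,0,0,0,0,0]
    - [0,0,0,0,0,0]
    - [0,0,0,0,0,0]
    - [0,0,0,0,0,0]
  fingers: -0.36

```text
time_s: 6.97
ee_pos: [0.5456, 0.1318, 0.0133]
eef_rot: [-3.142, 0.0, 0.246]
force: [0.2, -0.6, 0.8]
grip_width: 0.0302
```

>>> move_arm:
  targets:
    - [0,0,-0.01,0,0,0]
    - [0,0,-0.03,0,0,0]
    - [0,0,-0.06,0,0,0]
    - [0,0,-0.09,0,0,0]
    - [0,0,-0.11,0,0,0]

```text
time_s: 7.38
ee_pos: [0.5462, 0.132, 0.127]
eef_rot: [3.141, -0.003, 0.246]
force: [-0.2, -0.1, -0.5]
grip_width: 0.0298
```

```bash
python3 -c "
from h import *
i=ctrl.camera_info('top')
print(w(i,(333.9,186.2),.008),w(i,(333.9,185),.032))
go([.6215,-.1645,.125],.247)"
```

```text
[ 0.6241 -0.1656  0.008 ] [ 0.6236 -0.165   0.032 ]
at [0.5462 0.132  0.127 ] yaw 0.246 q6 1.5 w 0.0298 t 7.3833 shift [0.0008 0.3059 0.0021] turn [ 0.00033333 -0.00566667 -0.002     ]
```

>>> move_arm:
  targets:
    - [0,0.015,0,0,0,0]
    - [0,0.045,0,0,0,0]
    - [0.001,0.08,0,0,0,0]
    - [0.001,0.115,0,0,0,0]
    - [0.001,0.15,0,0,0,0]
  fingers: 0.15

```text
time_s: 7.8
ee_pos: [0.5833, -0.0148, 0.1244]
eef_rot: [3.141, -0.001, 0.246]
force: [0.3, 0.1, -0.4]
grip_width: 0.0538
```

>>> move_arm:
  targets:
    - [0,0.04,0,0,0,0]
    - [0.001,0.08,0,0,0,0]
    - [0.001,0.115,0,0,0,0]
    - [0.001,0.145,0,0,0,0]
    - [0.001,0.157,0,0,0,0]

```text
time_s: 8.22
ee_pos: [0.6225, -0.1691, 0.124]
eef_rot: [3.141, -0.0, 0.243]
force: [0.4, 1.3, 0.3]
grip_width: 0.054
```

>>> move_arm:
  targets:
    - [0,0,0,0,0,0]
    - [0,0,0,0,0,0]
    - [0,0,0,0,0,0]
    - [0,0,0,0,0,0]
    - [0,0,0,0,0,0]

```text
time_s: 8.63
ee_pos: [0.6223, -0.1641, 0.1238]
eef_rot: [3.142, -0.0, 0.247]
force: [-1.0, -0.4, -0.7]
grip_width: 0.0542
```

```bash
python3 -c "
from h import *
i=ctrl.camera_info('wrist');a=ctrl.camera('wrist')[:,:,::-1].copy()
for z in (.008,.032):
  p=proj(i,[.6232,-.165,z]);print(p.round(1));cv2.drawMarker(a,tuple(int(round(t)) for t in p),(0,0,255) if z<.02 else (0,200,0),0,8,1)
cv2.imwrite('pics/w4.png',cv2.resize(a[100:320,160:480],None,fx=2.5,fy=2.5,interpolation=cv2.INTER_CUBIC))
go([.6232,-.165,.03],.247)"
```

```text
[321.7 198.3]
[321.8 204.9]
at [ 0.6223 -0.1643  0.1237] yaw 0.247 q6 1.01 w 0.0537 t 8.6833 shift [0.0007 0.0009 0.0937] turn [ 0.         -0.00033333  0.00033333]
```

View pics/w4.png

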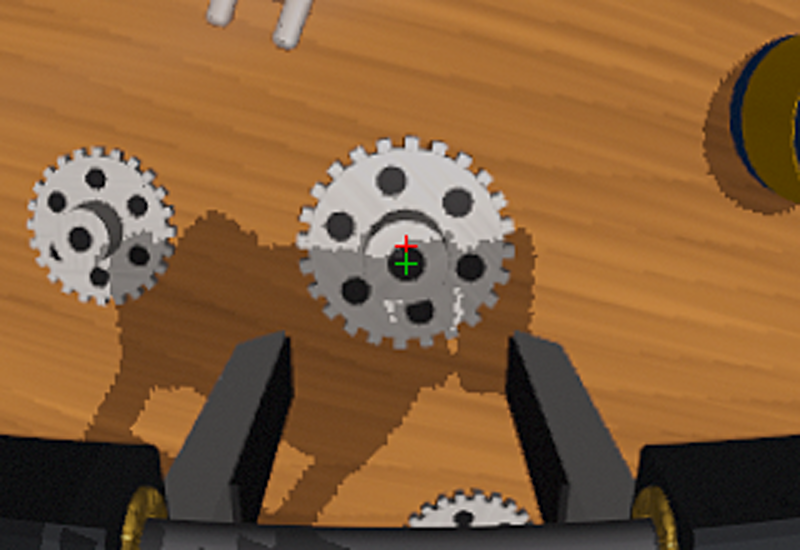

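The green marker sits on the hub's bore and the red one on the disc centre, so the position is good to about 1 mm. It's also clearly bigger than its neighbour. I'll descend and grip the hub just above the disc.

>>> move_arm:
  targets:
    - [0.001,0.001,0.025,0,0,0]
    - [0.001,0.001,0.055,0,0,0]
    - [0.001,0.001,0.08,0,0,0]
    - [0.001,0.001,0.098,0,0,0]
    - [0.001,0.001,0.105,0,0,0]

```text
time_s: 9.1
ee_pos: [0.6222, -0.1652, 0.0156]
eef_rot: [-3.139, 0.003, 0.246]
force: [0.2, -0.3, -0.3]
grip_width: 0.0539
```

>>> move_arm:
  targets:
    - [0,0,0.002,0,0,0]
    - [0,0,0.004,0,0,0]
    - [0,0,0.005,0,0,0]
    - [0,0,0.005,0,0,0]
    - [0,0,0.005,0,0,0]

```text
time_s: 9.52
ee_pos: [0.6239, -0.1663, 0.0145]
eef_rot: [3.141, -0.001, 0.246]
force: [0.4, -0.0, -0.3]
grip_width: 0.0542
```

>>> move_arm:
  targets:
    - [0,0,0,0,0,0]
    - [0,0,0,0,0,0]
    - [0,0,0,0,0,0]
    - [0,0,0,0,0,0]
    - [0,0,0,0,0,0]
  fingers: -1

```text
time_s: 9.93
ee_pos: [0.6235, -0.1662, 0.0136]
eef_rot: [3.141, -0.0, 0.246]
force: [-0.6, 0.2, 1.5]
grip_width: 0.0315
```

>>> move_arm:
  targets:
    - [0,0,-0.005,0,0,0]
    - [0,0,-0.025,0,0,0]
    - [0,0,-0.055,0,0,0]
    - [0,0,-0.085,0,0,0]
    - [0,0,-0.11,0,0,0]

```text
time_s: 10.35
ee_pos: [0.6234, -0.1661, 0.1255]
eef_rot: [3.141, -0.0, 0.246]
force: [0.2, -0.5, -2.4]
grip_width: 0.031
```

```bash
python3 -c "
from h import *
c=np.array([.5319,.1866]);u=np.array([np.cos(.247),np.sin(.247)]);v=np.array([-u[1],u[0]])
print(c+.075*u+.042*v, c-.065*u+.03*v)
go([*(c+.075*u+.042*v),.12],.247)"
```

```text
[0.59435493 0.24566252] [0.46153785 0.19979726]
at [ 0.6234 -0.1661  0.1255] yaw 0.246 q6 1.01 w 0.031 t 10.35 shift [ 0.072  -0.4065  0.0054] turn [ 0.00033333 -0.00066667 -0.00233333]
```

>>> move_arm:
  targets:
    - [0.002,-0.015,0,0,0,0]
    - [0.007,-0.04,0,0,0,0]
    - [0.012,-0.07,0,0,0,0]
    - [0.018,-0.1,0,0,0,0]
    - [0.024,-0.13,0,0,0,0]

```text
time_s: 10.77
ee_pos: [0.614, -0.0322, 0.1221]
eef_rot: [-3.141, 0.002, 0.246]
force: [-0.3, 0.0, -3.3]
grip_width: 0.0311
```

>>> move_arm:
  targets:
    - [0.006,-0.032,0,0,0,0]
    - [0.012,-0.064,0,0,0,0]
    - [0.018,-0.096,0,0,0,0]
    - [0.024,-0.128,0,0,0,0]
    - [0.029,-0.16,0,0,0,0]

```text
time_s: 11.18
ee_pos: [0.6031, 0.1301, 0.1221]
eef_rot: [-3.141, 0.002, 0.246]
force: [1.2, -1.3, -3.1]
grip_width: 0.0313
```

>>> move_arm:
  targets:
    - [0.006,-0.03,0,0,0,0]
    - [0.012,-0.06,0,0,0,0]
    - [0.016,-0.09,0,0,0,0]
    - [0.018,-0.11,0,0,0,0]
    - [0.019,-0.116,0,0,0,0]

```text
time_s: 11.6
ee_pos: [0.5926, 0.2486, 0.1219]
eef_rot: [-3.141, 0.002, 0.249]
force: [0.6, 0.1, -3.3]
grip_width: 0.0315
```

>>> move_arm:
  targets:
    - [0,0,0,0,0,0]
    - [0,0,0,0,0,0]
    - [0,0,0,0,0,0]
    - [0,0,0,0,0,0]
    - [0,0,0,0,0,0]

```text
time_s: 12.02
ee_pos: [0.5947, 0.2442, 0.1234]
eef_rot: [3.142, 0.0, 0.245]
force: [0.4, 0.7, -4.1]
grip_width: 0.0312
```

```bash
python3 -c "
from h import *
cv2.imwrite('pics/w5.png',ctrl.camera('wrist')[:,:,::-1])
go([.5944,.2457,.0176],.247)"
```

```text
at [0.5947 0.2444 0.1235] yaw 0.245 q6 1.66 w 0.0311 t 12.0667 shift [ 0.     -0.0014  0.1059] turn [ 0.          0.         -0.00433333]
```

View pics/w5.png

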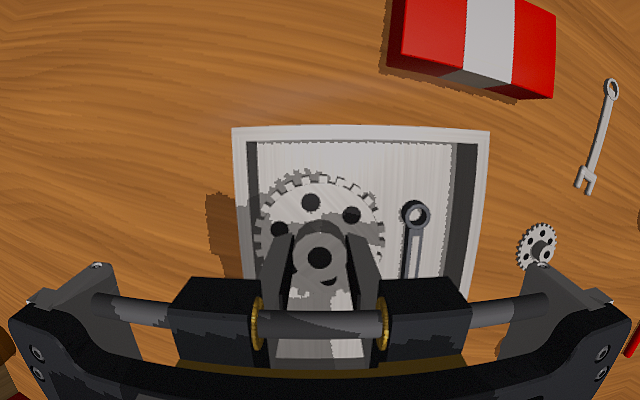

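The sprocket is held level inside the walls, and the rod at (415,215) is clear to its right. Lowering.

>>> move_arm:
  targets:
    - [0,-0.001,0.02,0,0,0]
    - [0,-0.001,0.045,0,0,0]
    - [0,-0.001,0.07,0,0,0]
    - [0,-0.001,0.09,0,0,0]
    - [0,-0.001,0.1,0,0,0]

```text
time_s: 12.48
ee_pos: [0.5932, 0.2453, 0.0207]
eef_rot: [3.141, 0.003, 0.245]
force: [-0.8, -0.7, -3.3]
grip_width: 0.0311
```

>>> move_arm:
  targets:
    - [0,0,0.001,0,0,0]
    - [0,0,0.002,0,0,0]
    - [0,0,0.003,0,0,0]
    - [0,0,0.004,0,0,0]
    - [0,0,0.004,0,0,0]

```text
time_s: 12.9
ee_pos: [0.5947, 0.2462, 0.0204]
eef_rot: [-3.141, -0.001, 0.246]
force: [-1.0, -1.1, -3.2]
grip_width: 0.0311
```

>>> move_arm:
  targets:
    - [0,0,0.001,0,0,0]
    - [0,0,0.001,0,0,0]
    - [0,0,0.001,0,0,0]
    - [0,0,0.001,0,0,0]
    - [0,0,0.001,0,0,0]

```text
time_s: 13.32
ee_pos: [0.5943, 0.2461, 0.0185]
eef_rot: [-3.142, -0.0, 0.246]
force: [-0.4, -0.2, -3.5]
grip_width: 0.0312
```

>>> move_arm:
  targets:
    - [0,0,0.001,0,0,0]
    - [0,0,0.001,0,0,0]
    - [0,0,0.001,0,0,0]
    - [0,0,0.001,0,0,0]
    - [0,0,0.001,0,0,0]

```text
time_s: 13.73
ee_pos: [0.5944, 0.2462, 0.0176]
eef_rot: [-3.142, -0.0, 0.246]
force: [0.6, 0.5, -1.4]
grip_width: 0.0311
```

>>> move_arm:
  targets:
    - [0,0,0.0005,0,0,0]
    - [0,0,0.001,0,0,0]
    - [0,0,0.001,0,0,0]
    - [0,0,0.001,0,0,0]
    - [0,0,0.001,0,0,0]

```text
time_s: 14.15
ee_pos: [0.5944, 0.2462, 0.0176]
eef_rot: [-3.142, -0.001, 0.246]
force: [-3.7, -1.7, 8.4]
grip_width: 0.0312
```

>>> move_arm:
  targets:
    - [0,0,0,0,0,0]
    - [0,0,0,0,0,0]
    - [0,0,0,0,0,0]
    - [0,0,0,0,0,0]
    - [0,0,0,0,0,0]
  fingers: 0.06

```text
time_s: 14.57
ee_pos: [0.5942, 0.2461, 0.0163]
eef_rot: [3.142, 0.0, 0.246]
force: [0.3, 0.5, 0.6]
grip_width: 0.0499
```

>>> move_arm:
  targets:
    - [0,0,-0.01,0,0,0]
    - [0,0,-0.03,0,0,0]
    - [0,0,-0.06,0,0,0]
    - [0,0,-0.09,0,0,0]
    - [0,0,-0.115,0,0,0]

```text
time_s: 14.98
ee_pos: [0.5945, 0.2462, 0.1344]
eef_rot: [-3.141, -0.002, 0.246]
force: [0.3, -0.3, 0.6]
grip_width: 0.0496
```

```bash
python3 -c "
from h import *
i=ctrl.camera_info('top');print(w(i,(302.5,254.8),.06))
go([.4528,-.0938,.14],.247)"
```

```text
[ 0.4531 -0.0926  0.06  ]
at [0.5945 0.2462 0.1344] yaw 0.246 q6 1.66 w 0.0496 t 14.9833 shift [-0.2201  0.2953 -0.006 ] turn [-0.00033333 -0.003      -0.00233333]
```

>>> move_arm:
  targets:
    - [-0.012,0.016,0,0,0,0]
    - [-0.03,0.04,-0.002,0,0,0]
    - [-0.048,0.064,-0.004,0,0,0]
    - [-0.066,0.088,-0.006,0,0,0]
    - [-0.084,0.112,-0.006,0,0,0]
  fingers: 0.62

```text
time_s: 15.4
ee_pos: [0.5395, 0.116, 0.1386]
eef_rot: [3.141, -0.001, 0.246]
force: [0.4, -0.7, 0.8]
grip_width: 0.0756
```

>>> move_arm:
  targets:
    - [-0.018,0.024,0,0,0,0]
    - [-0.036,0.048,0,0,0,0]
    - [-0.054,0.072,0,0,0,0]
    - [-0.072,0.096,0,0,0,0]
    - [-0.09,0.12,0,0,0,0]

```text
time_s: 15.82
ee_pos: [0.4813, -0.0224, 0.1383]
eef_rot: [3.141, -0.001, 0.246]
force: [0.1, -0.3, 0.0]
grip_width: 0.0762
```

>>> move_arm:
  targets:
    - [-0.018,0.024,0,0,0,0]
    - [-0.034,0.046,0,0,0,0]
    - [-0.042,0.058,0,0,0,0]
    - [-0.046,0.063,0,0,0,0]
    - [-0.046,0.063,0,0,0,0]

```text
time_s: 16.23
ee_pos: [0.4525, -0.0944, 0.1381]
eef_rot: [3.141, -0.001, 0.244]
force: [-0.8, -0.2, -0.7]
grip_width: 0.076
```

>>> move_arm:
  targets:
    - [0,0,0,0,0,0]
    - [0,0,0,0,0,0]
    - [0,0,0,0,0,0]
    - [0,0,0,0,0,0]
    - [0,0,0,0,0,0]

```text
time_s: 16.65
ee_pos: [0.4528, -0.0931, 0.1374]
eef_rot: [-3.142, 0.0, 0.247]
force: [0.3, 0.0, 0.3]
grip_width: 0.076
```

```bash
python3 -c "
from h import *
i=ctrl.camera_info('wrist');a=ctrl.camera('wrist')[:,:,::-1].copy()
t=np.linspace(0,2*np.pi,73)
for z in (.06,0):
  p=np.array([proj(i,[.4530+.028*np.cos(s),-.0932+.028*np.sin(s),z]) for s in t]); cv2.polylines(a,[p.round().astype(int)],True,(0,0,255) if z else (0,255,0),1)
cv2.imwrite('pics/w6.png',cv2.resize(a[100:340,160:480],None,fx=2.5,fy=2.5,interpolation=cv2.INTER_CUBIC))
go([.4530,-.0932,.025],.247)"
```

```text
at [ 0.4528 -0.0932  0.1374] yaw 0.247 q6 1.04 w 0.0762 t 16.7 shift [3.000e-04 1.000e-04 1.124e-01] turn [-0.00033333  0.00033333 -0.001     ]
```

View pics/w6.png

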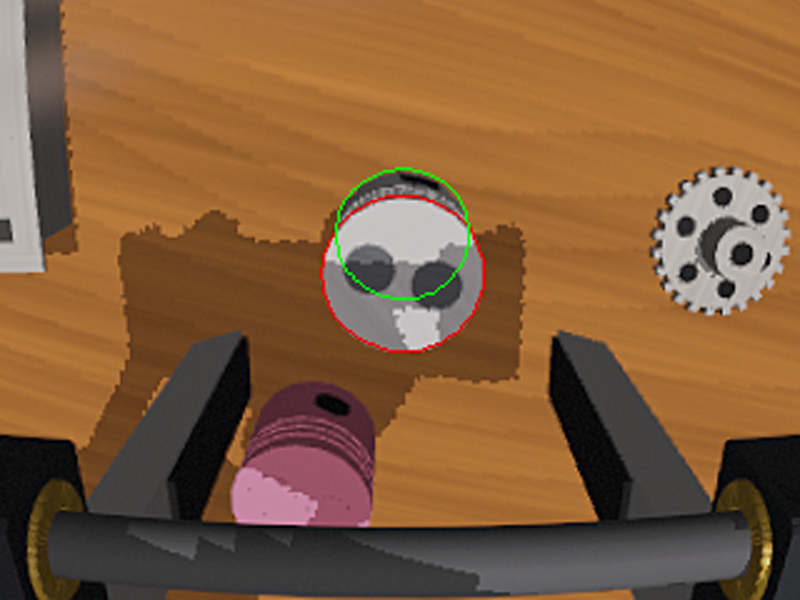

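The projected crown and base circles fit the piston to within about 1 px, and the fingers straddle it clear of the pink one. Descending to grip it, more gently.

>>> move_arm:
  targets:
    - [0,0,0.02,0,0,0]
    - [0,0,0.05,0,0,0]
    - [0,0,0.08,0,0,0]
    - [0,0,0.105,0,0,0]
    - [0,0,0.115,0,0,0]

```text
time_s: 17.12
ee_pos: [0.4512, -0.093, 0.0196]
eef_rot: [-3.139, 0.004, 0.246]
force: [-0.7, 0.1, 0.0]
grip_width: 0.0763
```

>>> move_arm:
  targets:
    - [0,0,0,0,0,0]
    - [0,0,0,0,0,0]
    - [0,0,0,0,0,0]
    - [0,0,0,0,0,0]
    - [0,0,0,0,0,0]

```text
time_s: 17.53
ee_pos: [0.4533, -0.0937, 0.0235]
eef_rot: [3.141, -0.002, 0.246]
force: [-0.2, -0.7, 0.5]
grip_width: 0.0758
```

>>> move_arm:
  targets:
    - [0,0,0,0,0,0]
    - [0,0,0,0,0,0]
    - [0,0,0,0,0,0]
    - [0,0,0,0,0,0]
    - [0,0,0,0,0,0]
  fingers: -1
  grip_force: 25

```text
time_s: 17.95
ee_pos: [0.4528, -0.0936, 0.0226]
eef_rot: [3.141, -0.0, 0.246]
force: [-1.4, -0.6, 3.4]
grip_width: 0.0556
```

>>> move_arm:
  targets:
    - [0,0,-0.005,0,0,0]
    - [0,0,-0.025,0,0,0]
    - [0,0,-0.055,0,0,0]
    - [0,0,-0.085,0,0,0]
    - [0,0,-0.105,0,0,0]

```text
time_s: 18.37
ee_pos: [0.453, -0.0936, 0.1301]
eef_rot: [3.141, -0.002, 0.246]
force: [0.5, -0.1, -0.9]
grip_width: 0.0557
```

```bash
python3 -c "
from h import *
go([.4615,.1998,.125],.247)"
```

```text
at [ 0.453  -0.0936  0.1301] yaw 0.246 q6 1.04 w 0.0557 t 18.3667 shift [ 0.0797 -0.2825  0.005 ] turn [ 0.00166667 -0.003      -0.002     ]
```

>>> move_arm:
  targets:
    - [0.004,-0.014,0,0,0,0]
    - [0.011,-0.04,0,0,0,0]
    - [0.02,-0.07,0,0,0,0]
    - [0.028,-0.1,0,0,0,0]
    - [0.037,-0.13,0,0,0,0]

```text
time_s: 18.78
ee_pos: [0.4565, 0.0428, 0.1277]
eef_rot: [-3.141, 0.0, 0.245]
force: [-0.0, 0.3, -0.2]
grip_width: 0.0557
```

>>> move_arm:
  targets:
    - [0.01,-0.035,0,0,0,0]
    - [0.02,-0.07,0,0,0,0]
    - [0.03,-0.105,0,0,0,0]
    - [0.038,-0.135,0,0,0,0]
    - [0.043,-0.152,0,0,0,0]

```text
time_s: 19.2
ee_pos: [0.461, 0.2023, 0.1276]
eef_rot: [-3.141, 0.0, 0.248]
force: [1.2, -0.1, -2.1]
grip_width: 0.056
```

>>> move_arm:
  targets:
    - [0,0,0,0,0,0]
    - [0,0,0,0,0,0]
    - [0,0,0,0,0,0]
    - [0,0,0,0,0,0]
    - [0,0,0,0,0,0]

```text
time_s: 19.62
ee_pos: [0.4617, 0.1986, 0.1275]
eef_rot: [3.142, 0.0, 0.245]
force: [-0.6, 0.4, -1.9]
grip_width: 0.0557
```

```bash
python3 -c "
from h import *
cv2.imwrite('pics/w7.png',ctrl.camera('wrist')[:,:,::-1])
go([.4615,.1998,.0266],.247)"
```

```text
at [0.4617 0.1987 0.1276] yaw 0.245 q6 1.66 w 0.0555 t 19.6667 shift [ 0.     -0.0011  0.101 ] turn [-0.         -0.         -0.00433333]
```

View pics/w7.png

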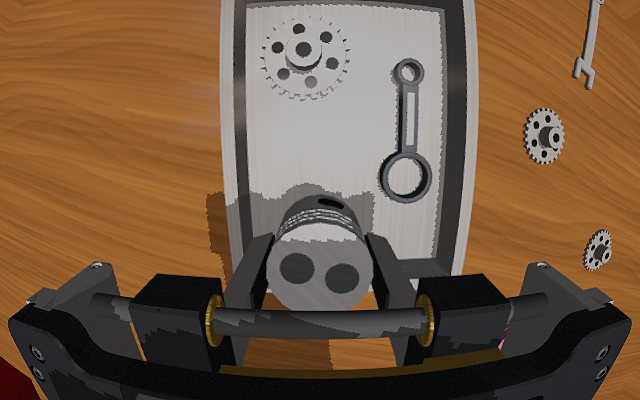

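The sprocket (305,60) and rod (405,135) lie flat. The piston hangs upright over free floor. Lowering.

>>> move_arm:
  targets:
    - [0,-0.001,0.02,0,0,0]
    - [0,-0.001,0.045,0,0,0]
    - [0,-0.001,0.07,0,0,0]
    - [0,-0.001,0.087,0,0,0]
    - [0,-0.001,0.095,0,0,0]

```text
time_s: 20.08
ee_pos: [0.4604, 0.1996, 0.0304]
eef_rot: [3.141, 0.003, 0.245]
force: [0.5, 0.1, -1.6]
grip_width: 0.0558
```

>>> move_arm:
  targets:
    - [0,0,0.001,0,0,0]
    - [0,0,0.002,0,0,0]
    - [0,0,0.003,0,0,0]
    - [0,0,0.003,0,0,0]
    - [0,0,0.003,0,0,0]

```text
time_s: 20.5
ee_pos: [0.4618, 0.2005, 0.0303]
eef_rot: [-3.141, -0.001, 0.246]
force: [-0.7, -0.2, -1.3]
grip_width: 0.056
```

>>> move_arm:
  targets:
    - [0,0,0.001,0,0,0]
    - [0,0,0.001,0,0,0]
    - [0,0,0.001,0,0,0]
    - [0,0,0.001,0,0,0]
    - [0,0,0.001,0,0,0]

```text
time_s: 20.92
ee_pos: [0.4614, 0.2004, 0.0285]
eef_rot: [-3.142, -0.0, 0.246]
force: [0.1, -0.4, -1.2]
grip_width: 0.0558
```

>>> move_arm:
  targets:
    - [0,0,0.001,0,0,0]
    - [0,0,0.001,0,0,0]
    - [0,0,0.001,0,0,0]
    - [0,0,0.001,0,0,0]
    - [0,0,0.001,0,0,0]

```text
time_s: 21.33
ee_pos: [0.4614, 0.2004, 0.0275]
eef_rot: [3.142, 0.0, 0.246]
force: [-0.4, -0.5, -2.1]
grip_width: 0.0555
```

>>> move_arm:
  targets:
    - [0,0,0.001,0,0,0]
    - [0,0,0.001,0,0,0]
    - [0,0,0.001,0,0,0]
    - [0,0,0.001,0,0,0]
    - [0,0,0.001,0,0,0]

```text
time_s: 21.75
ee_pos: [0.4615, 0.2005, 0.0266]
eef_rot: [-3.142, -0.0, 0.246]
force: [-1.6, 0.6, 3.4]
grip_width: 0.0557
```

>>> move_arm:
  targets:
    - [0,0,0.0005,0,0,0]
    - [0,0,0.0005,0,0,0]
    - [0,0,0.0005,0,0,0]
    - [0,0,0.0005,0,0,0]
    - [0,0,0.0005,0,0,0]

```text
time_s: 22.17
ee_pos: [0.4616, 0.2005, 0.0266]
eef_rot: [-3.142, -0.001, 0.246]
force: [-4.1, -1.3, 10.6]
grip_width: 0.0558
```

The piston is on the bottom. Release, lift straight up and move back.

>>> move_arm:
  targets:
    - [0,0,-0.0005,0,0,0]
    - [0,0,-0.0005,0,0,0]
    - [0,0,-0.0005,0,0,0]
    - [0,0,-0.0005,0,0,0]
    - [0,0,-0.0005,0,0,0]
  fingers: 0.5

```text
time_s: 22.58
ee_pos: [0.4613, 0.2004, 0.0263]
eef_rot: [3.142, 0.0, 0.246]
force: [0.1, 0.4, 0.2]
grip_width: 0.0708
```

>>> move_arm:
  targets:
    - [0,0,-0.01,0,0,0]
    - [0,0,-0.025,0,0,0]
    - [0,0,-0.045,0,0,0]
    - [0,0,-0.07,0,0,0]
    - [0,0,-0.1,0,0,0]

```text
time_s: 23.0
ee_pos: [0.4607, 0.2002, 0.1274]
eef_rot: [3.141, 0.002, 0.246]
force: [-0.6, -0.8, -1.0]
grip_width: 0.0706
```

>>> move_arm:
  targets:
    - [0,0.02,-0.03,0,0,0]
    - [0,0.05,-0.05,0,0,0]
    - [0,0.08,-0.06,0,0,0]
    - [0,0.12,-0.06,0,0,0]
    - [0,0.16,-0.06,0,0,0]

```text
time_s: 23.42
ee_pos: [0.5006, 0.0439, 0.1882]
eef_rot: [3.141, -0.002, 0.247]
force: [-0.5, 0.6, -0.4]
grip_width: 0.0705
```

>>> move_arm:
  targets:
    - [0,0.04,0,0,0,0]
    - [0,0.08,0,0,0,0]
    - [0,0.12,0,0,0,0]
    - [0,0.15,0,0,0,0]
    - [0,0.16,0,0,0,0]

```text
time_s: 23.83
ee_pos: [0.5395, -0.1136, 0.187]
eef_rot: [3.141, -0.0, 0.243]
force: [-0.2, -0.8, 0.1]
grip_width: 0.0705
```

```bash
python3 -c "
from h import *
a=ctrl.camera('top')[:,:,::-1]; b=ctrl.camera('scene')[:,:,::-1]
cv2.imwrite('pics/f.png',np.vstack([cv2.resize(a[80:320,110:430],None,fx=1.25,fy=1.25),cv2.resize(b[140:380,240:560],None,fx=1.25,fy=1.25)]))"
```

```text
(no output)
```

View pics/f.png

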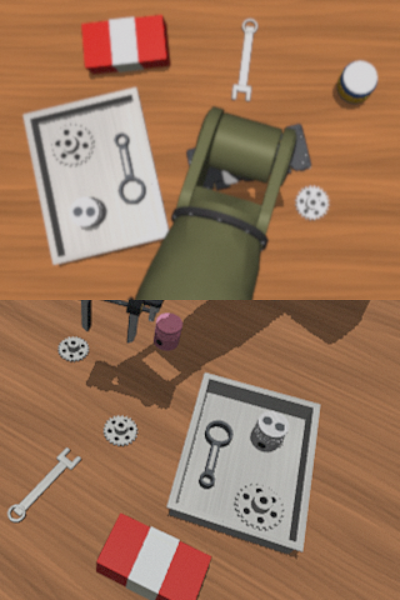

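In the final view, the sprocket lies flat with its hub up (top 72,145), the rod lies flat (127,168), and the piston stands upright with its crown up, clear of both (88,212). The pan, carton and wrench are where they started. Handing in.

```bash
python3 -c "
from h import *
print(ctrl.hand_in())"
```

```text
the job is handed in; nothing more can be done
None
```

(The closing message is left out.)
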